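Clear the bridge from the test kiln, load the tall beaker and put the lid on

TASK

The tall straight-sided beaker on the ware board is to be fired next, but the bridge (footed kiln shelf) left in the kiln takes up its room: first lift the bridge out and stand it on its feet on the ware board, then stand the beaker upright on the kiln floor in the middle of the chamber, then put the lid squarely on the kiln, its edge in line with the jacket all round. The beaker is unfired and brittle, so do not squeeze it hard or tip it over; set everything down rather than dropping it, and leave the other pots and things where they are.

Things in the scene. Friction and masses are not known exactly. Their poses are not given: they have to be found in the camera images.
- kiln: Top-loading test kiln, fixed to the bench: an upright twelve-sided drum 250 mm across in a steel jacket, cream firebrick walls 37 mm thick, its open round mouth upward. Origin on its axis at bench level; z up. A grey control box 105 mm wide and 150 mm high at its top stands on its local -x side, reaching 186 mm from the axis (its dial to 202 mm).
- kiln_floor (a point): Centre of the flat chamber floor, 65 mm above the bench. The chamber is 174 mm across the flats and 125 mm deep.
- kiln_rim (a point): Centre of the kiln's mouth at the height of the flat rim, 190 mm above the bench.
- bridge: Bridge: one-piece footed kiln shelf of buff fireclay, about 0.5 kg, standing in the chamber. A slab 130 mm long (local x), 60 mm wide (local y) and 14 mm thick on two end legs 16 mm thick and of the same 60 mm width; 100 mm high in all. Open between the legs along y. Origin at the centre of its underside (feet level), z up. In the kiln its top is 25 mm below the rim.
- bridge_top (a point): Centre of the bridge's flat top, 100 mm above its feet.
- board: Ware board, fixed to the bench: plywood 320 mm (local x) by 200 mm (local y), its flat top 20 mm above the bench. Origin at its centre at bench level. The beaker and a small pot stand on its +x half, the -x half is free.
- beaker: The beaker to fire: tall straight-sided open cylinder of grey unfired clay, 62 mm outer diameter, 110 mm high, wall 5 mm, about 0.22 kg. Origin at the centre of its underside, z up. Brittle: a total of finger forces above 80 N (about 40 N on each side) breaks it. It is the only tall straight-sided pot on the board.
- beaker_rim (a point): Centre of the beaker's mouth, 110 mm above its underside.
- lid: Kiln lid, lying loose on the bench right way up: round firebrick slab 35 mm thick in a steel band, 253 mm across, about 0.7 kg, flat underneath. A bridge handle on top along its local x: a wooden bar 140 mm long, 24 mm wide (local y) and 22 mm high, 75 to 97 mm above the underside, on two upright legs at local x = -62 and +62 mm. Origin at the centre of its underside, z up.
- lid_grip (a point): Centre of the lid's handle bar, 86 mm above the lid's underside.
- pot_a: Bystander: small round-bellied pot with flared rim, 68 mm across, 58 mm high, on the ware board. Origin at the centre of its underside.
- pot_b: Bystander: round-bellied pot with flared rim, 90 mm across, 78 mm high. Origin at the centre of its underside.
- pot_c: Bystander: round-bellied pot with flared rim, 90 mm across, 78 mm high. Origin at the centre of its underside.
- cup: Bystander: small clay-stained metal cup, 56 mm diameter, 62 mm high. Origin at the centre of its underside.
- tape: Bystander: roll of paper tape lying flat, 66 mm outer and 50 mm inner diameter, 24 mm high. Origin at the centre of its underside.
Mind the look-alikes: they are no part of the job. What is meant by the bridge is not pink or turquoise, and is the larger of those in its own colour.

How it is judged:
On the way, in this order (a step that is already met when the one before it is completed fails the run):
1. the bridge stands on its feet on the ware board, let go (x of bridge in the frame of board between -0.15 and 0.15 m and y of bridge in the frame of board between -0.085 and 0.085 m and z of bridge in the frame of board between 0.015 and 0.025 m and angle between bridge's own z axis and vertical below 0.06 rad and linear speed of bridge below 0.02 m/s and contact force between the fingers and bridge below 0.05 N), for 0.2 s.
2. the beaker stands upright on the kiln floor in the middle, let go (horizontal distance between beaker and kiln_floor below 0.025 m and z of beaker in the frame of kiln_floor between -0.004 and 0.005 m and angle between beaker's own z axis and vertical below 0.06 rad and linear speed of beaker below 0.02 m/s and contact force between the fingers and beaker below 0.05 N), for 0.2 s.
At the end, for the whole second after the job is handed in: Bridge on its feet on the board (centre within 150 mm along, 85 mm across, tilt under 3 degrees); beaker upright (3 degrees) on the kiln floor within 25 mm of its centre; lid flat on the rim (4 mm, 2 degrees), centre within 15 mm of the kiln axis; all let go and at rest (all of step 1 and all of step 2 and horizontal distance between lid and kiln_rim below 0.015 m and z of lid in the frame of kiln_rim between -0.004 and 0.004 m and angle between lid's own z axis and vertical below 0.04 rad and linear speed of lid below 0.02 m/s); the robot touches nothing.
It fails at once if the beaker is squeezed hard: finger forces on it add up to more than 80 N (contact force between the fingers and beaker above 80 N).
It fails at once if the beaker is tipped by more than 35 degrees (angle between beaker's own z axis and vertical above 0.61 rad).
It fails at once if the beaker, the bridge or the lid is dropped (falls freely by more than about 10 mm) ((contact force between anything else and beaker below 0.05 N and linear speed of beaker above 0.45 m/s) or (contact force between anything else and bridge below 0.05 N and linear speed of bridge above 0.45 m/s) or (contact force between anything else and lid below 0.05 N and linear speed of lid above 0.45 m/s)).
It fails at once if another pot, the cup or the tape is moved by more than 30 mm or tipped over (distance of any of pot_a, pot_b, pot_c, cup, tape from where it was at the start of the episode above 0.03 m or angle between any of pot_a, pot_b, pot_c, cup, tape's own z axis and vertical above 0.5 rad).
It also fails if it takes over 72 s, if anything falls off the work surface, if the arm or the gripper's body presses on something with over 40 N, if the wrist force passes 120 N, or if a joint passes its speed limit or range.

ROBOT

A 6-joint arm with a two-finger parallel gripper is mounted at the origin on the work surface. World frame = base frame: x ahead of the robot, y to its left, z up, the work surface at z = 0. Lengths are in m, angles in rad, forces in N, time in s.
With the tool pointing down it reaches from about 0.25 to 0.775 m from the base axis. Payload 4 kg.
Tool frame: the origin (TCP) lies midway between the tips of the shut fingers; the grasp point (between the pads) lies 19 mm behind it (manip.grasp_offset is the z of the grasp point in the tool frame, in m); z points along the fingers, y is the line along which they close (so a half turn about z gives the same grasp; the last joint's range is limited). The gripper opens to 94 mm and grips with 3 to 60 N. Pads are 16 mm wide; open, the fingers measure 119 mm over their backs; the gripper's body (75 mm by 177 mm) begins 78 mm behind the grasp point.
Start: joints at [-1.383, 0.087, 1.371, -0, 1.684, -0.103], TCP at [0.158, -0.527, 0.206] pointing down, gripper open.
Joint ranges: [-3.1, 3.1], [-0.76, 2.03], [0.27, 2.55], [-1.08, 4.22], [0.17, 2.65], [-2.57, 2.57]. Speed limits (rad/s): [2.79, 2.79, 3.14, 3.14, 3.14, 3.14].

INTERFACE

Orientations are given as [roll, pitch, yaw] about the fixed x, y, z axes, in that order (R = Rz(yaw) Ry(pitch) Rx(roll)).
In Python, from workcell import manip gives the robot as it stands. The module is installed in compiled form; this text tells all that it offers.
- The arm moves only by the tool servo_tool, never from a script. Its argument "moves" is a list of rows, each an object of numbers: "claw": the closure, from -1 (fully open) to 1 (shut); "dx", "dy", "dz": the shift along the world's x, y, z in mm; "turn": the turn about the world's z in degrees. A call has 1 to 20 rows; each row shifts and turns the commanded pose from where the row before left it; what a row does not reach is not made up. A row lasts 1/10 s, in which the tool goes at most 50 mm and 8.59 degrees, less where a joint would pass 70% of its speed; a pose out of reach is approached as far as the arm can. A call is refused whole if a number of a shift passes 50 or a number of a turn 8.59, either way. A call with a gripper value outside its range is refused whole. The fingers move at their own pace and stop on an object; "force" is the grip in N (left out, the last holds). Time passes only in rows, so rows that do not move let the fingers close. It gives the time, the measured TCP pose, the force, the opening and the grip force at its end, in the units of the state.
- manip.read_state(): the state, without advancing time (a new reading comes with each control period).
- manip.capture(name): name is "scene" or "top"; returns (picture, depth): 420x560x3 uint8, red, green, blue; 420x560 float32, m along the optical axis (not along the pixel's ray), 0 where there is no reading.
- manip.get_calibration(name): a dict with "vfov" (degrees; the focal length in pixels is half the picture's height over the tangent of half this angle, whatever the lens; pixels are square), "cx", "cy" (the principal point, pixels), "rvec" (rotation vector, rad) and "tvec" (3), from world to camera coordinates, as OpenCV has them. Camera axes: x right, y down, z forward; pixel columns grow to the right and rows downward; lengths in m; the calibration is good to about 2 mm. A picture is of the moment at which its call begins. get_calibration takes no time and is no camera call.
- manip.close_job(): hands the job in; it is judged then, once.
Trained networks look in the newest picture that a camera, given by its name, has taken for a name from the list of things; names that differ only in an ending like _2 or _b are one class to them, and where a whole thing is asked for, a point or a joint stands for the part that bears it (a point fixed in the world has none). Each returns a list of dicts, best first, with "p" (0 to 1); they miss things now and then, are a little off and sometimes report something else, mostly with a low value. They report only what shows in the picture. A call takes as long as a camera call. They do not tell look-alikes from the thing itself.
- manip.boxes_of(target, camera): "rect" ([left, top, right, bottom] in pixels, round what is visible of it).
- manip.cut_out(target, camera): "region" (420x560 bool, what is visible of it) and "rect" ([left, top, right, bottom] in pixels, round what is visible of it).
- manip.spot_point(target, camera): "centre" ([column, row] in pixels: a listed point, or the origin of a listed thing).
The state is a dict: "time": time; "q": joint angles; "qd": joint speeds; "tau": joint torques, N m; "tcp_pos": TCP position; "ee_rot": TCP orientation; "ft_force": force on the tool from outside, world axes, zero at the start; "moment": the same for the moment, N m; "gripper_width": opening from 0.0 (shut) to 1.0 (fully open); "finger_force": force on a finger pad.
Only numpy, scipy, OpenCV 4.12 (cv2) and the standard library are available. Lean on these libraries where they do the work, as an engineer would, in place of code of your own. Each camera call takes 0.05 s, during which the arm holds its last target. There are 200 camera calls.

## Working session

There is one attempt and no reset: what is moved stays moved. The work goes in short steps, Python scripts to look and compute and a tool call to move; the robot and the scene stay as the last step left them, time stands still between calls to the robot, and variables do not carry over. Pictures are saved under pics/ and viewed, at most 10 in all, crops included, and the job is handed in when it is done.

Besides the shell and the picture viewer there is one more tool, called after ">>>" as name([rows], argument=value, ...), one row to a line, values as JSON. servo_tool: Moves the arm, as the interface text tells. Its arguments: {"type":"object","properties":{"moves":{"type":"array","items":{"type":"object","properties":{"claw":{"type":"number"},"dx":{"type":"number"},"dy":{"type":"number"},"dz":{"type":"number"},"turn":{"type":"number"}}}},"force":{"type":"number"}},"required":["moves"]}

```bash
mkdir -p pics; cat > h.py <<'E'
import numpy as np,cv2
from workcell import manip
def cal(n):
    c=manip.get_calibration(n);f=210/np.tan(np.radians(c['vfov'])/2)
    R=cv2.Rodrigues(np.array(c['rvec'],float))[0];return f,c['cx'],c['cy'],R,np.array(c['tvec'],float).ravel()
def cloud(d,n):
    f,cx,cy,R,t=cal(n);v,u=np.mgrid[:420,:560]
    P=np.stack([(u-cx)*d/f,(v-cy)*d/f,d],-1);W=(P-t)@R;W[d==0]=np.nan;return W
def ray(px,z,n):
    f,cx,cy,R,t=cal(n);r=np.array([(px[0]-cx)/f,(px[1]-cy)/f,1])@R;o=-t@R
    return o+r*(z-o[2])/r[2]
E
python3 - <<'E'
from h import *
ims=[]
for n in('scene','top'):
    im,d=manip.capture(n);np.savez(n+'0.npz',im=im,d=d);cv2.imwrite(f'pics/{n}0.png',im[:,:,::-1])
    for t in ['kiln','bridge','board','beaker','lid','pot_a','pot_b','cup','tape']:
        print(n,t,[(np.round(b['rect']).astype(int).tolist(),round(b['p'],2)) for b in manip.boxes_of(t,n)[:4]])
    for t,z in [('kiln_rim',.19),('bridge_top',.165),('beaker_rim',.13),('lid_grip',.086),('board',.02)]:
        print(n,t,[(np.round(b['centre']).tolist(),round(b['p'],2),ray(b['centre'],z,n).round(3).tolist()) for b in manip.spot_point(t,n)[:4]])
s=manip.read_state();print(s['time'],s['tcp_pos'],s['ee_rot'],manip.grasp_offset)
E
```

```text
scene kiln [([203, 176, 316, 312], 0.62)]
scene bridge [([379, 146, 422, 182], 0.95), ([174, 100, 218, 145], 0.77), ([231, 214, 290, 255], 0.69), ([232, 325, 276, 371], 0.61)]
scene board [([368, 198, 453, 318], 0.56), ([201, 174, 318, 314], 0.51)]
scene beaker [([379, 232, 414, 273], 0.92)]
scene lid [([326, 318, 366, 365], 0.56)]
scene pot_a [([327, 318, 366, 367], 0.77), ([424, 274, 458, 305], 0.68), ([130, 280, 168, 323], 0.61)]
scene pot_b [([327, 318, 366, 367], 0.77), ([424, 274, 458, 305], 0.68), ([130, 280, 168, 323], 0.61)]
scene cup [([221, 160, 246, 188], 0.9)]
scene tape [([328, 190, 353, 213], 0.86), ([228, 217, 293, 256], 0.18)]
scene kiln_rim [([260.0, 224.0], 0.96, [0.598, 0.005, 0.19])]
scene bridge_top [([404.0, 156.0], 0.84, [0.285, 0.299, 0.165]), ([260.0, 232.0], 0.81, [0.604, 0.005, 0.165]), ([195.0, 109.0], 0.68, [0.255, -0.282, 0.165]), ([255.0, 341.0], 0.61, [0.853, 0.065, 0.165])]
scene beaker_rim [([398.0, 240.0], 0.74, [0.524, 0.315, 0.13]), ([157.0, 312.0], 0.2, [0.831, -0.158, 0.13])]
scene lid_grip []
scene board [([410.0, 257.0], 0.92, [0.491, 0.362, 
[... 513 characters left out ...]
.91), ([336, 122, 361, 151], 0.85)]
top cup [([318, 263, 341, 282], 0.62)]
top tape [([218, 256, 239, 279], 0.56)]
top kiln_rim [([281.0, 178.0], 0.96, [0.598, 0.0, 0.19])]
top bridge_top [([265.0, 119.0], 0.81, [0.788, 0.051, 0.165]), ([175.0, 316.0], 0.71, [0.201, 0.283, 0.165]), ([384.0, 326.0], 0.66, [0.187, -0.296, 0.165]), ([279.0, 181.0], 0.63, [0.594, 0.006, 0.165])]
top beaker_rim [([170.0, 209.0], 0.95, [0.509, 0.328, 0.13]), ([278.0, 180.0], 0.51, [0.606, 0.009, 0.13])]
top lid_grip [([401.0, 224.0], 0.68, [0.49, -0.375, 0.086])]
top board [([167.0, 229.0], 0.57, [0.465, 0.362, 0.02])]
1.5 [ 0.15770331 -0.52692315  0.20551644] [3.14147997e+00 2.19641193e-05 2.90783238e-01] -0.0188
```

View pics/scene0.png

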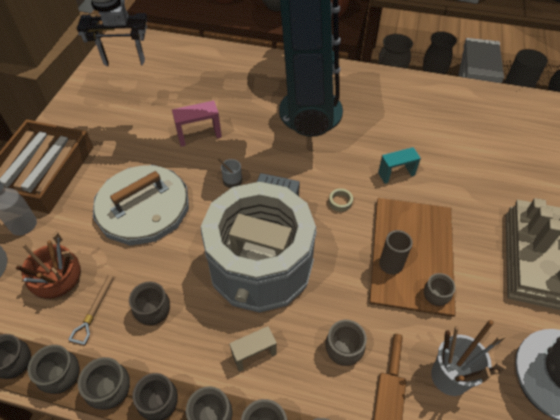

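View pics/top0.png

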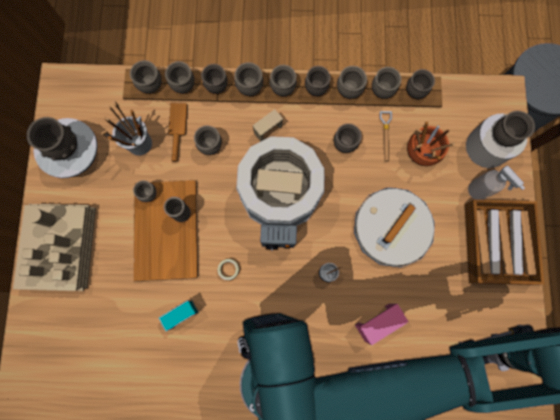

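The bridge candidates are pink at scene (195,120), turquoise at (400,165), small buff on the bench at (253,347) and buff in the kiln at (260,235). The one in the kiln fits because it is buff and the larger of the two buff ones. I'll confirm that in a crop and measure.

```bash
python3 - <<'E'
from h import *
z=np.load('top0.npz');im,d=z['im'],z['d'];W=cloud(d,'top');zz=W[...,2]
s=np.load('scene0.npz');S=cloud(s['d'],'scene')
def box(W,r): m=np.zeros((420,560),bool);m[r[1]:r[3],r[0]:r[2]]=1;return m
def rect(P,name):
    c,sz,a=cv2.minAreaRect((P[:,:2]*1000).astype(np.float32));print(name,len(P),'c',np.round(c),'size',np.round(sz),'ang',round(a,1),'z',np.nanmedian(P[:,2]).round(3),'mean',P.mean(0).round(3))
def sel(W,r,a,b): return W[box(W,r)&(W[...,2]>a)&(W[...,2]<b)]
def circ(P,n):
    A=np.c_[2*P[:,:2],np.ones(len(P))];x=np.linalg.lstsq(A,(P[:,:2]**2).sum(1),rcond=None)[0];print(n,'circ',x[:2].round(4),np.sqrt(x[2]+x[0]**2+x[1]**2).round(4),len(P))
for n,V,rb in(('top',W,dict(k=[225,130,335,260],b=[250,160,310,205],bd=[128,175,203,290],bk=[155,185,200,235],l=[345,180,440,275],sb=[245,100,290,145])),('scene',S,dict(k=[195,170,325,320],b=[222,210,300,262],bd=[360,190,460,320],bk=[375,225,418,280],l=[85,155,195,250],sb=[225,320,285,375]))):
    print(n)
    rk=sel(V,rb['k'],.18,.2);rect(rk,'rim')
    h=cv2.convexHull((rk[:,:2]*1000).astype(np.float32))[:,0]/1000;circ(h,'rimhull');print(cv2.minEnclosingCircle((h*1000).astype(np.float32)))
    rect(sel(V,rb['b'],.155,.172),'bridge');rect(sel(V,rb['sb'],.02,.2),'smallbuff')
    rect(sel(V,rb['bd'],.012,.027),'board')
    p=sel(V,rb['bk'],.12,.14);rect(p,'beakertop');circ(p,'beaker')
    rect(sel(V,rb['l'],.086,.105),'handle');p=sel(V,rb['l'],.028,.042);circ(cv2.convexHull((p[:,:2]*1000).astype(np.float32))[:,0]/1000,'lid')
print('ctrl box');rect(sel(W,[255,222,305,255],.13,.17),'ctl')
c=np.hstack([cv2.resize(im[90:270,220:340,::-1],(400,600),interpolation=2),cv2.resize(s['im'][200:380,200:320,::-1],(400,600),interpolation=2)])
cv2.imwrite('pics/crop.png',c)
E
```

```text
top
rim 3081 c [599.   3.] size [251. 250.] ang 29.5 z 0.19 mean [0.596 0.004 0.19 ]
rimhull circ [0.5987 0.0031] 0.1276 34
((599.2971801757812, 3.389369249343872), 129.4394989013672)
bridge 956 c [611.   4.] size [104. 175.] ang 0.4 z 0.165 mean [0.596 0.005 0.165]
smallbuff 676 c [775.  40.] size [170. 105.] ang 9.3 z 0.073 mean [0.778 0.041 0.11 ]
board 5202 c [466. 372.] size [322. 202.] ang 4.4 z 0.021 mean [0.446 0.368 0.02 ]
beakertop 134 c [519. 320.] size [62. 59.] ang 48.2 z 0.129 mean [0.519 0.32  0.129]
beaker circ [0.5184 0.3195] 0.0283 134
handle 360 c [ 492. -367.] size [ 25. 141.] ang 54.2 z 0.096 mean [ 0.491 -0.366  0.096]
lid circ [ 0.4917 -0.3669] 0.1283 38
scene
rim 4676 c [604.   2.] size [251. 253.] ang 89.2 z 0.188 mean [0.615 0.004 0.188]
rimhull circ [0.6036 0.0015] 0.1276 51
((603.7600708007812, 1.0800176858901978), 129.6496124267578)
bridge 1494 c [576.  -1.] size [171. 109.] ang 85.8 z 0.163 mean [0.598 0.004 0.163]
smallbuff 985 c [822.  47.] size [45. 93.] ang 40.0 z 0.069 mean [0.826 0.048 0.066]
board 6696 c [469. 369.] size [324. 201.] ang 4.4 z 0.019 mean [0.474 0.369 0.019]
beakertop 225 c [524. 318.] size [61. 62.] ang 75.5 z 0.127 mean [0.524 0.318 0.127]
beaker circ [0.5237 0.3175] 0.0285 225
handle 452 c [ 498. -368.] size [ 30. 140.] ang 54.4 z 0.094 mean [ 0.5   -0.368  0.093]
lid circ [ 0.4983 -0.3678] 0.1277 29
ctrl box
ctl 735 c [445.   6.] size [ 65. 103.] ang 1.3 z 0.15 mean [0.442 0.005 0.15 ]
```

View pics/crop.png

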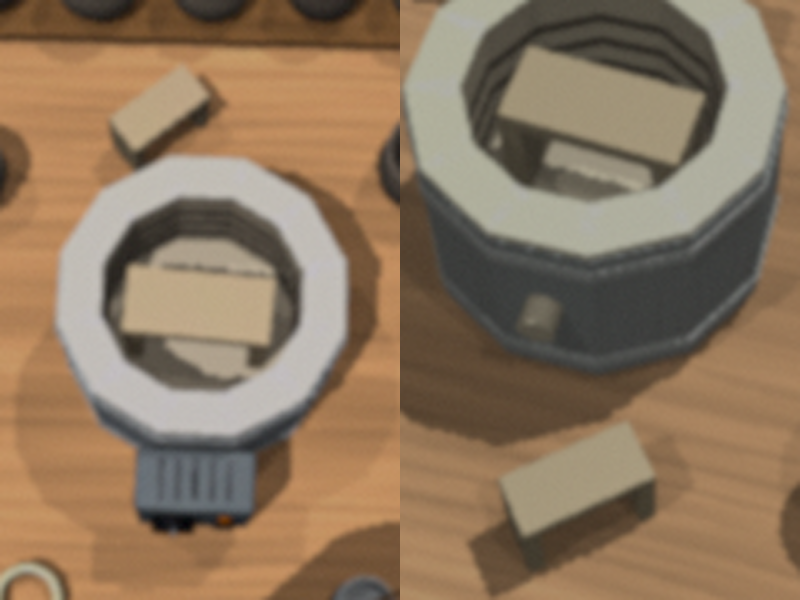

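The crop shows the large buff bridge inside the kiln at top (279,181), with the small buff one standing outside at top (266,124). The kiln bridge is the target, so I'm moving above it.

>>> servo_tool([
  {"dx": 0, "dy": 0, "dz": 30, "claw": -1},
  {"dx": 27.5, "dy": 33.25, "dz": 4, "turn": 4.35, "claw": -1},
  {"dx": 27.5, "dy": 33.25, "dz": 4, "turn": 4.35, "claw": -1},
  {"dx": 27.5, "dy": 33.25, "dz": 4, "turn": 4.35, "claw": -1},
  {"dx": 27.5, "dy": 33.25, "dz": 4, "turn": 4.35, "claw": -1},
  {"dx": 27.5, "dy": 33.25, "dz": 4, "turn": 4.35, "claw": -1},
  {"dx": 27.5, "dy": 33.25, "dz": 4, "turn": 4.35, "claw": -1},
  {"dx": 27.5, "dy": 33.25, "dz": 4, "turn": 4.35, "claw": -1},
  {"dx": 27.5, "dy": 33.25, "dz": 4, "turn": 4.35, "claw": -1},
  {"dx": 27.5, "dy": 33.25, "dz": 4, "turn": 4.35, "claw": -1},
  {"dx": 27.5, "dy": 33.25, "dz": 4, "turn": 4.35, "claw": -1},
  {"dx": 27.5, "dy": 33.25, "dz": 4, "turn": 4.35, "claw": -1},
  {"dx": 27.5, "dy": 33.25, "dz": 4, "turn": 4.35, "claw": -1},
  {"dx": 27.5, "dy": 33.25, "dz": 4, "turn": 4.35, "claw": -1},
  {"dx": 27.5, "dy": 33.25, "dz": 4, "turn": 4.35, "claw": -1},
  {"dx": 27.5, "dy": 33.25, "dz": 4, "turn": 4.35, "claw": -1},
  {"dx": 27.5, "dy": 33.25, "dz": 4, "turn": 4.35, "claw": -1},
  {"dx": 0, "claw": -1},
  {"dx": 0, "claw": -1},
], force=30)

```text
$.moves[0]: bad value
```

>>> servo_tool([
  {"claw": -1, "dx": 0, "dy": 0, "dz": 30, "turn": 0},
], force=30)

```text
time: 1.6
tcp_pos: [0.1572, -0.5245, 0.2307]
ee_rot: [-3.131, -0.001, 0.291]
ft_force: [-0.2, -0.2, -0.2]
gripper_width: 0.999
finger_force: 0.0
```

>>> servo_tool([
  {"claw": -1, "dx": 27.5, "dy": 33.25, "dz": 4, "turn": 4.35},
  {"claw": -1, "dx": 27.5, "dy": 33.25, "dz": 4, "turn": 4.35},
  {"claw": -1, "dx": 27.5, "dy": 33.25, "dz": 4, "turn": 4.35},
  {"claw": -1, "dx": 27.5, "dy": 33.25, "dz": 4, "turn": 4.35},
  {"claw": -1, "dx": 27.5, "dy": 33.25, "dz": 4, "turn": 4.35},
  {"claw": -1, "dx": 27.5, "dy": 33.25, "dz": 4, "turn": 4.35},
  {"claw": -1, "dx": 27.5, "dy": 33.25, "dz": 4, "turn": 4.35},
  {"claw": -1, "dx": 27.5, "dy": 33.25, "dz": 4, "turn": 4.35},
  {"claw": -1, "dx": 27.5, "dy": 33.25, "dz": 4, "turn": 4.35},
  {"claw": -1, "dx": 27.5, "dy": 33.25, "dz": 4, "turn": 4.35},
  {"claw": -1, "dx": 27.5, "dy": 33.25, "dz": 4, "turn": 4.35},
  {"claw": -1, "dx": 27.5, "dy": 33.25, "dz": 4, "turn": 4.35},
  {"claw": -1, "dx": 27.5, "dy": 33.25, "dz": 4, "turn": 4.35},
  {"claw": -1, "dx": 27.5, "dy": 33.25, "dz": 4, "turn": 4.35},
  {"claw": -1, "dx": 27.5, "dy": 33.25, "dz": 4, "turn": 4.35},
  {"claw": -1, "dx": 27.5, "dy": 33.25, "dz": 4, "turn": 4.35},
  {"claw": -1, "dx": 0, "dy": 0, "dz": 0, "turn": 0},
  {"claw": -1, "dx": 0, "dy": 0, "dz": 0, "turn": 0},
], force=30)

```text
time: 3.4
tcp_pos: [0.5979, 0.0056, 0.2988]
ee_rot: [-3.14, 0.001, 1.507]
ft_force: [0.2, -0.2, -0.4]
gripper_width: 0.999
finger_force: 0.0
```

>>> servo_tool([
  {"claw": -1, "dx": 1, "dy": 0, "dz": -35, "turn": 0},
  {"claw": -1, "dx": 0, "dy": 0, "dz": -35, "turn": 0},
  {"claw": -1, "dx": 0, "dy": 0, "dz": -30, "turn": 0},
  {"claw": -1, "dx": 0, "dy": 0, "dz": -30, "turn": 0},
  {"claw": -1, "dx": 0, "dy": 0, "dz": -20, "turn": 0},
  {"claw": -1, "dx": 0, "dy": 0, "dz": -10, "turn": 0},
  {"claw": -1, "dx": 0, "dy": 0, "dz": 0, "turn": 0},
  {"claw": 1, "dx": 0, "dy": 0, "dz": 0, "turn": 0},
  {"claw": 1, "dx": 0, "dy": 0, "dz": 0, "turn": 0},
  {"claw": 1, "dx": 0, "dy": 0, "dz": 0, "turn": 0},
  {"claw": 1, "dx": 0, "dy": 0, "dz": 0, "turn": 0},
  {"claw": 1, "dx": 0, "dy": 0, "dz": 0, "turn": 0},
], force=30)

```text
time: 4.6
tcp_pos: [0.5984, 0.0052, 0.1402]
ee_rot: [-3.141, 0.0, 1.506]
ft_force: [-2.2, -0.3, 2.7]
gripper_width: 0.639
finger_force: 30.0
```

>>> servo_tool([
  {"claw": 1, "dx": 0, "dy": 0, "dz": 10, "turn": 0},
  {"claw": 1, "dx": 0, "dy": 0, "dz": 20, "turn": 0},
  {"claw": 1, "dx": 0, "dy": 0, "dz": 25, "turn": 0},
  {"claw": 1, "dx": 0, "dy": 0, "dz": 25, "turn": 0},
  {"claw": 1, "dx": 0, "dy": 0, "dz": 25, "turn": 0},
  {"claw": 1, "dx": 0, "dy": 0, "dz": 25, "turn": 0},
  {"claw": 1, "dx": 0, "dy": 0, "dz": 25, "turn": 0},
  {"claw": 1, "dx": 0, "dy": 0, "dz": 10, "turn": 0},
  {"claw": 1, "dx": 0, "dy": 0, "dz": 0, "turn": 0},
  {"claw": 1, "dx": 0, "dy": 0, "dz": 0, "turn": 0},
], force=30)

```text
time: 5.6
tcp_pos: [0.5984, 0.0051, 0.3026]
ee_rot: [-3.139, -0.0, 1.506]
ft_force: [-0.0, -0.1, -6.2]
gripper_width: 0.636
finger_force: 30.0
```

```bash
python3 - <<'E'
from h import *
im,d=manip.capture('scene');cv2.imwrite('pics/lift.png',cv2.resize(im[130:330,180:460,::-1],(784,560)))
W=cloud(d,'scene')
E
```

```text
(no output)
```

View pics/lift.png

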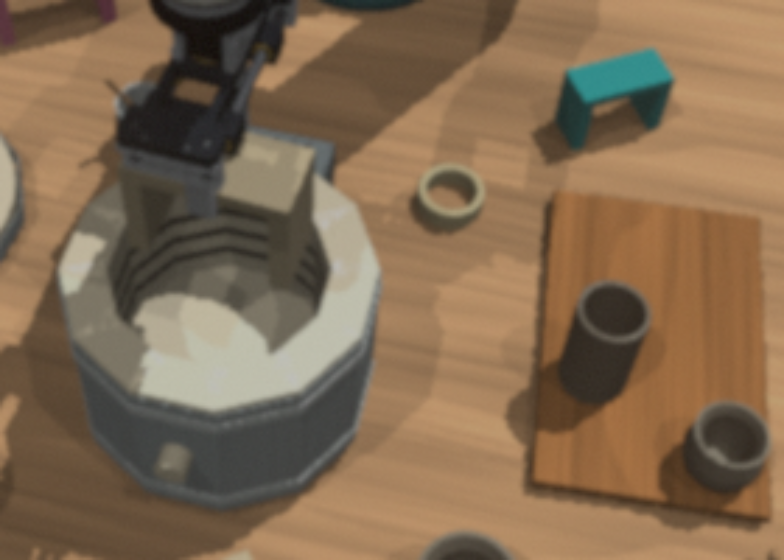

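>>> servo_tool([
  {"claw": 1, "dx": -9, "dy": 15, "dz": 0, "turn": 0},
  {"claw": 1, "dx": -18, "dy": 30, "dz": 0, "turn": 0.7},
  {"claw": 1, "dx": -18, "dy": 30, "dz": 0, "turn": 0.7},
  {"claw": 1, "dx": -18, "dy": 30, "dz": 0, "turn": 0.7},
  {"claw": 1, "dx": -18, "dy": 30, "dz": 0, "turn": 0.7},
  {"claw": 1, "dx": -18, "dy": 30, "dz": 0, "turn": 0.7},
  {"claw": 1, "dx": -18, "dy": 30, "dz": 0, "turn": 0.7},
  {"claw": 1, "dx": -18, "dy": 30, "dz": 0, "turn": 0.7},
  {"claw": 1, "dx": -18, "dy": 30, "dz": 0, "turn": 0.7},
  {"claw": 1, "dx": -18, "dy": 30, "dz": 0, "turn": 0.7},
  {"claw": 1, "dx": -18, "dy": 30, "dz": 0, "turn": 0.7},
  {"claw": 1, "dx": -18, "dy": 30, "dz": 0, "turn": 0.7},
  {"claw": 1, "dx": -9, "dy": 13, "dz": 0, "turn": 0},
  {"claw": 1, "dx": 0, "dy": 0, "dz": -25, "turn": 0},
  {"claw": 1, "dx": 0, "dy": 0, "dz": -35, "turn": 0},
  {"claw": 1, "dx": 0, "dy": 0, "dz": -35, "turn": 0},
  {"claw": 1, "dx": 0, "dy": 0, "dz": -35, "turn": 0},
  {"claw": 1, "dx": 0, "dy": 0, "dz": -30, "turn": 0},
  {"claw": 1, "dx": 0, "dy": 0, "dz": -20, "turn": 0},
  {"claw": 1, "dx": 0, "dy": 0, "dz": 0, "turn": 0},
], force=30)

```text
time: 7.65
tcp_pos: [0.3787, 0.361, 0.1192]
ee_rot: [-3.132, 0.006, 1.641]
ft_force: [-1.3, -0.2, -6.5]
gripper_width: 0.635
finger_force: 30.0
```

>>> servo_tool([
  {"claw": 1, "dx": 0, "dy": 0, "dz": -10, "turn": 0},
  {"claw": 1, "dx": 0, "dy": 0, "dz": -6, "turn": 0},
  {"claw": 1, "dx": 0, "dy": 0, "dz": -4, "turn": 0},
  {"claw": 1, "dx": 0, "dy": 0, "dz": -2, "turn": 0},
  {"claw": 1, "dx": 0, "dy": 0, "dz": -1, "turn": 0},
  {"claw": 1, "dx": 0, "dy": 0, "dz": 0, "turn": 0},
  {"claw": 1, "dx": 0, "dy": 0, "dz": 0, "turn": 0},
], force=30)

```text
time: 8.35
tcp_pos: [0.3829, 0.3632, 0.1019]
ee_rot: [3.141, -0.0, 1.64]
ft_force: [0.6, -0.3, -5.7]
gripper_width: 0.639
finger_force: 30.0
```

>>> servo_tool([
  {"claw": 1, "dx": 0, "dy": 0, "dz": -3, "turn": 0},
  {"claw": 1, "dx": 0, "dy": 0, "dz": -2, "turn": 0},
  {"claw": 1, "dx": 0, "dy": 0, "dz": -1, "turn": 0},
  {"claw": 1, "dx": 0, "dy": 0, "dz": 0, "turn": 0},
], force=30)

```text
time: 8.75
tcp_pos: [0.3826, 0.363, 0.0954]
ee_rot: [-3.142, 0.0, 1.64]
ft_force: [-0.3, -0.8, -6.4]
gripper_width: 0.636
finger_force: 30.0
```

>>> servo_tool([
  {"claw": 1, "dx": 0, "dy": 0, "dz": -1, "turn": 0},
  {"claw": 1, "dx": 0, "dy": 0, "dz": -1, "turn": 0},
  {"claw": 1, "dx": 0, "dy": 0, "dz": 0, "turn": 0},
], force=30)

```text
time: 9.05
tcp_pos: [0.3827, 0.3632, 0.0951]
ee_rot: [3.141, -0.001, 1.64]
ft_force: [-4.3, -2.6, 4.6]
gripper_width: 0.634
finger_force: 30.0
```

>>> servo_tool([
  {"claw": -1, "dx": 0, "dy": 0, "dz": 0, "turn": 0},
  {"claw": -1, "dx": 0, "dy": 0, "dz": 0, "turn": 0},
  {"claw": -1, "dx": 0, "dy": 0, "dz": 0, "turn": 0},
  {"claw": -1, "dx": 0, "dy": 0, "dz": 0, "turn": 0},
  {"claw": -1, "dx": 0, "dy": 0, "dz": 15, "turn": 0},
  {"claw": -1, "dx": 0, "dy": 0, "dz": 30, "turn": 0},
  {"claw": -1, "dx": 0, "dy": 0, "dz": 40, "turn": 0},
  {"claw": -1, "dx": 0, "dy": 0, "dz": 40, "turn": 0},
  {"claw": -1, "dx": 0, "dy": 0, "dz": 20, "turn": 0},
  {"claw": -1, "dx": 0, "dy": 0, "dz": 0, "turn": 0},
  {"claw": -1, "dx": 0, "dy": 0, "dz": 0, "turn": 0},
], force=30)

```text
time: 10.15
tcp_pos: [0.3827, 0.3631, 0.2378]
ee_rot: [-3.142, 0.0, 1.64]
ft_force: [0.2, 1.0, -1.2]
gripper_width: 0.999
finger_force: 0.0
```

```bash
python3 - <<'E'
from h import *
for n,r in(('scene',(340,170,470,330)),('top',(125,170,205,300))):
    im,d=manip.capture(n);W=cloud(d,n)
    if n=='scene': cv2.imwrite('pics/placed.png',cv2.resize(im[130:330,180:460,::-1],(784,560)))
    for t,z in(('beaker_rim',.13),('bridge_top',.12),('pot_a',.02)):
        print(n,t,[(b['centre'],round(b['p'],2),ray(b['centre'],z,n).round(3).tolist()) for b in manip.spot_point(t,n)[:5]])
    Z=W[r[1]:r[3],r[0]:r[2]].reshape(-1,3)
    P=Z[(Z[:,2]>.118)&(Z[:,2]<.138)&(np.hypot(Z[:,0]-.521,Z[:,1]-.319)<.045)]
    A=np.c_[2*P[:,:2],np.ones(len(P))];x=np.linalg.lstsq(A,(P[:,:2]**2).sum(1),rcond=None)[0];print('beaker',x[:2],P.mean(0),len(P))
E
```

```text
scene beaker_rim [([396.9, 239.1], 0.94, [0.521, 0.313, 0.13]), ([257.9, 255.5], 0.41, [0.644, 0.011, 0.13])]
scene bridge_top [([423.6, 202.5], 0.96, [0.389, 0.366, 0.12]), ([194.6, 111.0], 0.92, [0.216, -0.302, 0.12]), ([249.5, 343.3], 0.58, [0.844, 0.05, 0.12])]
scene pot_a [([435.3, 295.4], 0.94, [0.583, 0.432, 0.02]), ([155.4, 310.9], 0.75, [0.787, -0.204, 0.02]), ([343.7, 348.0], 0.61, [0.765, 0.241, 0.02])]
beaker [0.52386606 0.31768483] [0.52464569 0.31793334 0.12598058] 255
top beaker_rim [([172.0, 208.1], 0.93, [0.512, 0.323, 0.13])]
top bridge_top [([154.7, 249.8], 0.95, [0.387, 0.367, 0.12]), ([384.6, 325.3], 0.89, [0.187, -0.309, 0.12]), ([265.9, 124.4], 0.62, [0.788, 0.05, 0.12]), ([175.6, 316.1], 0.6, [0.198, 0.293, 0.12])]
top pot_a [([146.5, 196.3], 0.82, [0.571, 0.436, 0.02]), ([209.5, 142.3], 0.69, [0.761, 0.241, 0.02]), ([346.0, 144.2], 0.67, [0.766, -0.217, 0.02])]
beaker [0.51819816 0.31932969] [0.51839799 0.32008768 0.1281331 ] 146
```

View pics/placed.png

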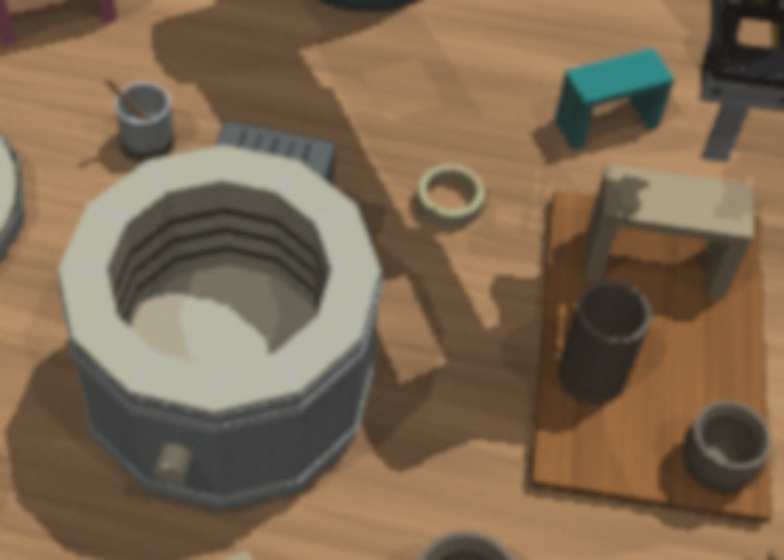

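The bridge stands on its feet on the board at crop (675,225), and the chamber is empty. Next is the beaker, at about (0.521, 0.3185).

>>> servo_tool([
  {"claw": -1, "dx": 23, "dy": -7.5, "dz": 0, "turn": 0},
  {"claw": -1, "dx": 23, "dy": -7.5, "dz": 0, "turn": 0},
  {"claw": -1, "dx": 23, "dy": -7.5, "dz": 0, "turn": 0},
  {"claw": -1, "dx": 23, "dy": -7.5, "dz": 0, "turn": 0},
  {"claw": -1, "dx": 23, "dy": -7.5, "dz": 0, "turn": 0},
  {"claw": -1, "dx": 23, "dy": -7, "dz": 0, "turn": 0},
  {"claw": -1, "dx": 0, "dy": 0, "dz": 0, "turn": 0},
  {"claw": -1, "dx": 0, "dy": 0, "dz": -30, "turn": 0},
  {"claw": -1, "dx": 0, "dy": 0, "dz": -30, "turn": 0},
  {"claw": -1, "dx": 0, "dy": 0, "dz": -30, "turn": 0},
  {"claw": -1, "dx": 0, "dy": 0, "dz": -30, "turn": 0},
  {"claw": -1, "dx": 0, "dy": 0, "dz": -22, "turn": 0},
  {"claw": -1, "dx": 0, "dy": 0, "dz": -10, "turn": 0},
  {"claw": -1, "dx": 0, "dy": 0, "dz": 0, "turn": 0},
  {"claw": -1, "dx": 0, "dy": 0, "dz": 0, "turn": 0},
], force=14)

```text
time: 12.05
tcp_pos: [0.521, 0.3191, 0.0878]
ee_rot: [3.14, -0.001, 1.64]
ft_force: [-0.3, -0.4, -0.3]
gripper_width: 0.999
finger_force: 0.0
```

>>> servo_tool([
  {"claw": -0.4, "dx": 0, "dy": 0, "dz": 0, "turn": 0},
  {"claw": -0.4, "dx": 0, "dy": 0, "dz": 0, "turn": 0},
  {"claw": -0.4, "dx": 0, "dy": 0, "dz": 0, "turn": 0},
  {"claw": 0.0, "dx": 0, "dy": 0, "dz": 0, "turn": 0},
  {"claw": 1, "dx": 0, "dy": 0, "dz": 0, "turn": 0},
  {"claw": 1, "dx": 0, "dy": 0, "dz": 0, "turn": 0},
  {"claw": 1, "dx": 0, "dy": 0, "dz": 0, "turn": 0},
], force=14)

```text
time: 12.75
tcp_pos: [0.5208, 0.3186, 0.0869]
ee_rot: [3.141, -0.0, 1.64]
ft_force: [-0.0, -1.7, 2.7]
gripper_width: 0.67
finger_force: 14.0
```

>>> servo_tool([
  {"claw": 1, "dx": 0, "dy": 0, "dz": 5, "turn": 0},
  {"claw": 1, "dx": 0, "dy": 0, "dz": 15, "turn": 0},
  {"claw": 1, "dx": 0, "dy": 0, "dz": 30, "turn": 0},
  {"claw": 1, "dx": 0, "dy": 0, "dz": 30, "turn": 0},
  {"claw": 1, "dx": 0, "dy": 0, "dz": 30, "turn": 0},
  {"claw": 1, "dx": 0, "dy": 0, "dz": 30, "turn": 0},
  {"claw": 1, "dx": 0, "dy": 0, "dz": 30, "turn": 0},
  {"claw": 1, "dx": 0, "dy": 0, "dz": 30, "turn": 0},
  {"claw": 1, "dx": 0, "dy": 0, "dz": 15, "turn": 0},
  {"claw": 1, "dx": 0, "dy": 0, "dz": 0, "turn": 0},
  {"claw": 1, "dx": 0, "dy": 0, "dz": 0, "turn": 0},
], force=14)

```text
time: 13.85
tcp_pos: [0.5206, 0.3185, 0.3015]
ee_rot: [3.141, -0.0, 1.64]
ft_force: [-0.6, 0.1, -2.3]
gripper_width: 0.667
finger_force: 14.0
```

>>> servo_tool([
  {"claw": 1, "dx": 3, "dy": -12, "dz": 0, "turn": 0},
  {"claw": 1, "dx": 6, "dy": -24, "dz": 0, "turn": 0},
  {"claw": 1, "dx": 6, "dy": -24, "dz": 0, "turn": 0},
  {"claw": 1, "dx": 6, "dy": -24, "dz": 0, "turn": 0},
  {"claw": 1, "dx": 6, "dy": -24, "dz": 0, "turn": 0},
  {"claw": 1, "dx": 6, "dy": -24, "dz": 0, "turn": 0},
  {"claw": 1, "dx": 6, "dy": -24, "dz": 0, "turn": 0},
  {"claw": 1, "dx": 6, "dy": -24, "dz": 0, "turn": 0},
  {"claw": 1, "dx": 6, "dy": -24, "dz": 0, "turn": 0},
  {"claw": 1, "dx": 6, "dy": -24, "dz": 0, "turn": 0},
  {"claw": 1, "dx": 6, "dy": -24, "dz": 0, "turn": 0},
  {"claw": 1, "dx": 6, "dy": -24, "dz": 0, "turn": 0},
  {"claw": 1, "dx": 6, "dy": -24, "dz": 0, "turn": 0},
  {"claw": 1, "dx": 6, "dy": -24, "dz": 0, "turn": 0},
  {"claw": 1, "dx": 5, "dy": -16, "dz": 0, "turn": 0},
  {"claw": 1, "dx": 0, "dy": 0, "dz": 0, "turn": 0},
  {"claw": 1, "dx": 0, "dy": 0, "dz": 0, "turn": 0},
  {"claw": 1, "dx": 0, "dy": 0, "dz": 0, "turn": 0},
], force=14)

```text
time: 15.65
tcp_pos: [0.6064, -0.0204, 0.3014]
ee_rot: [-3.141, -0.001, 1.641]
ft_force: [0.4, 0.4, -2.2]
gripper_width: 0.671
finger_force: 14.0
```

```bash
python3 - <<'E'
from h import *
im,d=manip.capture('scene');cv2.imwrite('pics/over.png',cv2.resize(im[130:330,180:460,::-1],(784,560)))
E
```

```text
(no output)
```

View pics/over.png

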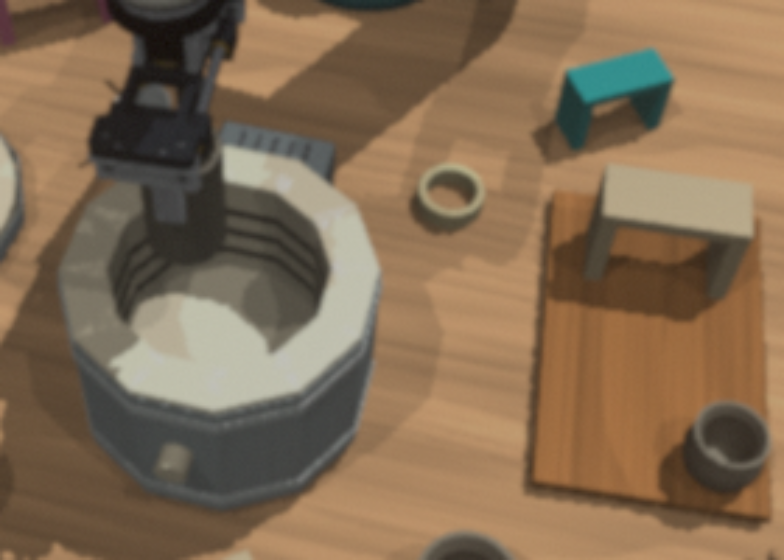

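The beaker hangs upright, but my sum overshot y by 23 mm. I'll correct that first and then lower it.

>>> servo_tool([
  {"claw": 1, "dx": -3, "dy": 12, "dz": 0, "turn": 0},
  {"claw": 1, "dx": -2.5, "dy": 11, "dz": 0, "turn": 0},
  {"claw": 1, "dx": 0, "dy": 0, "dz": 0, "turn": 0},
  {"claw": 1, "dx": 0, "dy": 0, "dz": -15, "turn": 0},
  {"claw": 1, "dx": 0, "dy": 0, "dz": -25, "turn": 0},
  {"claw": 1, "dx": 0, "dy": 0, "dz": -25, "turn": 0},
  {"claw": 1, "dx": 0, "dy": 0, "dz": -25, "turn": 0},
  {"claw": 1, "dx": 0, "dy": 0, "dz": -25, "turn": 0},
  {"claw": 1, "dx": 0, "dy": 0, "dz": -25, "turn": 0},
  {"claw": 1, "dx": 0, "dy": 0, "dz": -15, "turn": 0},
  {"claw": 1, "dx": 0, "dy": 0, "dz": -7, "turn": 0},
  {"claw": 1, "dx": 0, "dy": 0, "dz": -3, "turn": 0},
  {"claw": 1, "dx": 0, "dy": 0, "dz": 0, "turn": 0},
  {"claw": 1, "dx": 0, "dy": 0, "dz": 0, "turn": 0},
], force=14)

```text
time: 17.1
tcp_pos: [0.6021, 0.0015, 0.1381]
ee_rot: [3.139, 0.0, 1.64]
ft_force: [-0.2, -0.4, -2.4]
gripper_width: 0.669
finger_force: 14.0
```

>>> servo_tool([
  {"claw": 1, "dx": 0, "dy": 0, "dz": -2, "turn": 0},
  {"claw": 1, "dx": 0, "dy": 0, "dz": -1, "turn": 0},
  {"claw": 1, "dx": 0, "dy": 0, "dz": -1, "turn": 0},
  {"claw": 1, "dx": 0, "dy": 0, "dz": 0, "turn": 0},
], force=14)

```text
time: 17.5
tcp_pos: [0.6011, 0.0015, 0.1323]
ee_rot: [-3.141, -0.0, 1.64]
ft_force: [-0.1, 0.3, -2.3]
gripper_width: 0.669
finger_force: 14.0
```

>>> servo_tool([
  {"claw": 1, "dx": 0, "dy": 0, "dz": -1, "turn": 0},
  {"claw": 1, "dx": 0, "dy": 0, "dz": 0, "turn": 0},
  {"claw": 1, "dx": 0, "dy": 0, "dz": 0, "turn": 0},
], force=14)

```text
time: 17.8
tcp_pos: [0.6013, 0.0015, 0.132]
ee_rot: [3.141, 0.0, 1.64]
ft_force: [-1.4, 0.2, 0.5]
gripper_width: 0.665
finger_force: 14.0
```

>>> servo_tool([
  {"claw": -0.4, "dx": 0, "dy": 0, "dz": 0, "turn": 0},
  {"claw": -0.5, "dx": 0, "dy": 0, "dz": 0, "turn": 0},
  {"claw": -1, "dx": 0, "dy": 0, "dz": 0, "turn": 0},
  {"claw": -1, "dx": 0, "dy": 0, "dz": 0, "turn": 0},
  {"claw": -1, "dx": 0, "dy": 0, "dz": 0, "turn": 0},
  {"claw": -1, "dx": 0, "dy": 0, "dz": 10, "turn": 0},
  {"claw": -1, "dx": 0, "dy": 0, "dz": 30, "turn": 0},
  {"claw": -1, "dx": 0, "dy": 0, "dz": 40, "turn": 0},
  {"claw": -1, "dx": 0, "dy": 0, "dz": 40, "turn": 0},
  {"claw": -1, "dx": 0, "dy": 0, "dz": 20, "turn": 0},
  {"claw": -1, "dx": 0, "dy": 0, "dz": 0, "turn": 0},
], force=14)

```text
time: 18.9
tcp_pos: [0.6029, 0.0015, 0.2773]
ee_rot: [3.132, 0.002, 1.64]
ft_force: [0.5, -0.0, 0.2]
gripper_width: 0.999
finger_force: 0.0
```

>>> servo_tool([
  {"claw": -1, "dx": -7.6, "dy": -26.4, "dz": 0, "turn": 3.6},
  {"claw": -1, "dx": -7.6, "dy": -26.4, "dz": 0, "turn": 3.6},
  {"claw": -1, "dx": -7.6, "dy": -26.4, "dz": 0, "turn": 3.6},
  {"claw": -1, "dx": -7.6, "dy": -26.4, "dz": 0, "turn": 3.6},
  {"claw": -1, "dx": -7.6, "dy": -26.4, "dz": 0, "turn": 3.6},
  {"claw": -1, "dx": -7.6, "dy": -26.4, "dz": 0, "turn": 3.6},
  {"claw": -1, "dx": -7.6, "dy": -26.4, "dz": 0, "turn": 3.6},
  {"claw": -1, "dx": -7.6, "dy": -26.4, "dz": 0, "turn": 3.6},
  {"claw": -1, "dx": -7.6, "dy": -26.4, "dz": 0, "turn": 3.6},
  {"claw": -1, "dx": -7.6, "dy": -26.4, "dz": 0, "turn": 3.6},
  {"claw": -1, "dx": -7.6, "dy": -26.4, "dz": 0, "turn": 3.6},
  {"claw": -1, "dx": -7.6, "dy": -26.4, "dz": 0, "turn": 3.6},
  {"claw": -1, "dx": -7.6, "dy": -26.4, "dz": 0, "turn": 3.6},
  {"claw": -1, "dx": -7.6, "dy": -26.4, "dz": 0, "turn": 3.6},
  {"claw": -1, "dx": 0, "dy": 0, "dz": 0, "turn": 0},
  {"claw": -1, "dx": 0, "dy": 0, "dz": 0, "turn": 0},
], force=40)

```text
time: 20.5
tcp_pos: [0.4943, -0.3679, 0.2697]
ee_rot: [3.141, -0.003, 2.518]
ft_force: [-0.2, -0.2, 1.2]
gripper_width: 0.997
finger_force: 0.0
```

```bash
python3 - <<'E'
from h import *
cs=[]
for n,r in(('scene',(180,150,345,330)),('top',(220,120,340,260))):
    im,d=manip.capture(n);W=cloud(d,n);cs.append(cv2.resize(im[r[1]:r[3],r[0]:r[2],::-1],(390,420)))
    print(n,[(b['centre'],round(b['p'],2),ray(b['centre'],.175,n).round(3).tolist()) for b in manip.spot_point('beaker_rim',n)[:3]],[(ray(b['centre'],.19,n).round(3).tolist()) for b in manip.spot_point('kiln_rim',n)[:1]])
    Z=W[r[1]:r[3],r[0]:r[2]].reshape(-1,3)
    P=Z[(Z[:,2]>.165)&(Z[:,2]<.18)&(np.hypot(Z[:,0]-.601,Z[:,1]-.0025)<.06)]
    A=np.c_[2*P[:,:2],np.ones(len(P))];x=np.linalg.lstsq(A,(P[:,:2]**2).sum(1),rcond=None)[0];print('beaker',x[:2],P.mean(0),len(P))
cv2.imwrite('pics/in.png',np.hstack(cs))
E
```

```text
scene [([256.3, 225.6], 0.89, [0.595, -0.005, 0.175]), ([260.0, 258.8], 0.39, [0.677, 0.027, 0.175])] [[0.609, 0.005, 0.19]]
beaker [0.6041822  0.00150826] [0.60453777 0.00089129 0.17164739] 226
top [([280.1, 179.8], 0.71, [0.595, 0.002, 0.175]), ([163.2, 254.0], 0.55, [0.371, 0.327, 0.175]), ([389.8, 228.6], 0.18, [0.459, -0.316, 0.175])] [[0.606, -0.002, 0.19]]
beaker [0.59862983 0.00306893] [0.59892484 0.00334476 0.174043  ] 123
```

View pics/in.png

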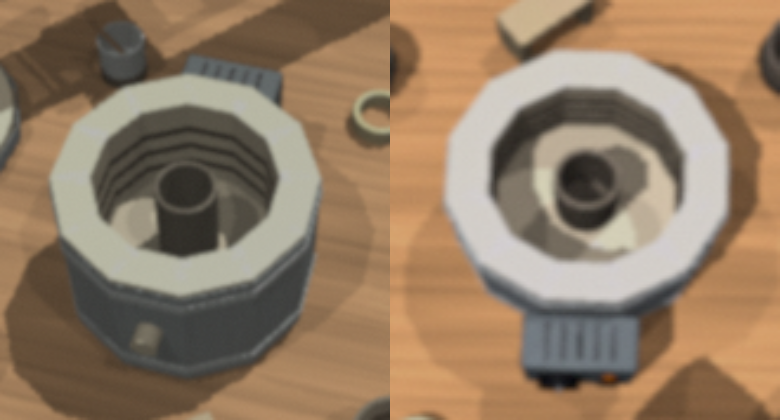

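The beaker stands upright and centred in the chamber. Next I lower onto the lid handle.

>>> servo_tool([
  {"claw": -1, "dx": 0, "dy": 0, "dz": -30, "turn": 0},
  {"claw": -1, "dx": 0, "dy": 0, "dz": -35, "turn": 0},
  {"claw": -1, "dx": 0, "dy": 0, "dz": -35, "turn": 0},
  {"claw": -1, "dx": 0, "dy": 0, "dz": -35, "turn": 0},
  {"claw": -1, "dx": 0, "dy": 0, "dz": -35, "turn": 0},
  {"claw": -1, "dx": 0, "dy": 0, "dz": -20, "turn": 0},
  {"claw": -1, "dx": 0, "dy": 0, "dz": -12, "turn": 0},
  {"claw": -1, "dx": 0, "dy": 0, "dz": 0, "turn": 0},
  {"claw": -1, "dx": 0, "dy": 0, "dz": 0, "turn": 0},
  {"claw": 0.3, "dx": 0, "dy": 0, "dz": 0, "turn": 0},
  {"claw": 1, "dx": 0, "dy": 0, "dz": 0, "turn": 0},
  {"claw": 1, "dx": 0, "dy": 0, "dz": 0, "turn": 0},
  {"claw": 1, "dx": 0, "dy": 0, "dz": 0, "turn": 0},
  {"claw": 1, "dx": 0, "dy": 0, "dz": 0, "turn": 0},
  {"claw": 1, "dx": 0, "dy": 0, "dz": 0, "turn": 0},
  {"claw": 1, "dx": 0, "dy": 0, "dz": 0, "turn": 0},
], force=50)

```text
time: 22.4
tcp_pos: [0.4947, -0.368, 0.0694]
ee_rot: [3.141, -0.0, 2.52]
ft_force: [0.1, -0.5, -0.2]
gripper_width: 0.439
finger_force: 0.0
```

>>> servo_tool([
  {"claw": 1, "dx": 0, "dy": 0, "dz": 0, "turn": 0},
  {"claw": 1, "dx": 0, "dy": 0, "dz": 0, "turn": 0},
  {"claw": 1, "dx": 0, "dy": 0, "dz": 0, "turn": 0},
  {"claw": 1, "dx": 0, "dy": 0, "dz": 0, "turn": 0},
  {"claw": 1, "dx": 0, "dy": 0, "dz": 0, "turn": 0},
], force=50)

```text
time: 22.9
tcp_pos: [0.4943, -0.3687, 0.0694]
ee_rot: [-3.14, -0.0, 2.519]
ft_force: [-3.0, -2.9, -1.9]
gripper_width: 0.254
finger_force: 50.0
```

>>> servo_tool([
  {"claw": 1, "dx": 0, "dy": 0, "dz": 5, "turn": 0},
  {"claw": 1, "dx": 0, "dy": 0, "dz": 15, "turn": 0},
  {"claw": 1, "dx": 0, "dy": 0, "dz": 25, "turn": 0},
  {"claw": 1, "dx": 0, "dy": 0, "dz": 30, "turn": 0},
  {"claw": 1, "dx": 0, "dy": 0, "dz": 30, "turn": 0},
  {"claw": 1, "dx": 0, "dy": 0, "dz": 30, "turn": 0},
  {"claw": 1, "dx": 0, "dy": 0, "dz": 30, "turn": 0},
  {"claw": 1, "dx": 0, "dy": 0, "dz": 30, "turn": 0},
  {"claw": 1, "dx": 0, "dy": 0, "dz": 25, "turn": 0},
  {"claw": 1, "dx": 0, "dy": 0, "dz": 15, "turn": 0},
  {"claw": 1, "dx": 0, "dy": 0, "dz": 0, "turn": 0},
  {"claw": 1, "dx": 0, "dy": 0, "dz": 0, "turn": 0},
], force=50)

```text
time: 24.1
tcp_pos: [0.4949, -0.3674, 0.304]
ee_rot: [3.141, -0.001, 2.52]
ft_force: [-0.7, -0.4, -7.9]
gripper_width: 0.253
finger_force: 50.0
```

```bash
python3 - <<'E'
from h import *
cs=[]
for n,r in(('scene',(60,60,260,260)),('top',(330,160,480,310))):
    im,d=manip.capture(n);W=cloud(d,n);cs.append(cv2.resize(im[r[1]:r[3],r[0]:r[2],::-1],(390,390)))
    Z=W[r[1]:r[3],r[0]:r[2]].reshape(-1,3)
    P=Z[(Z[:,2]>.245)&(Z[:,2]<.285)&(np.hypot(Z[:,0]-.495,Z[:,1]+.367)<.14)]
    A=np.c_[P[:,:2],np.ones(len(P))];k=np.linalg.lstsq(A,P[:,2],rcond=None)[0]
    h=cv2.convexHull((P[:,:2]*1000).astype(np.float32));print(n,len(P),'plane',k.round(4),P[:,2].mean(),cv2.minEnclosingCircle(h))
cv2.imwrite('pics/lid.png',np.hstack(cs));s=manip.read_state();print(s['moment'],s['ft_force'])
E
```

```text
scene 6072 plane [-0.0257 -0.0174  0.2737] 0.26623093805923986 ((498.4375305175781, -366.6927185058594), 131.9808349609375)
top 2657 plane [ 0.002  -0.0116  0.2628] 0.26755784596462334 ((505.3223876953125, -349.2973937988281), 127.71405792236328)
[-0.00530953 -0.11464472 -0.03158385] [ 0.52377936  0.52504272 -6.64457693]
```

View pics/lid.png

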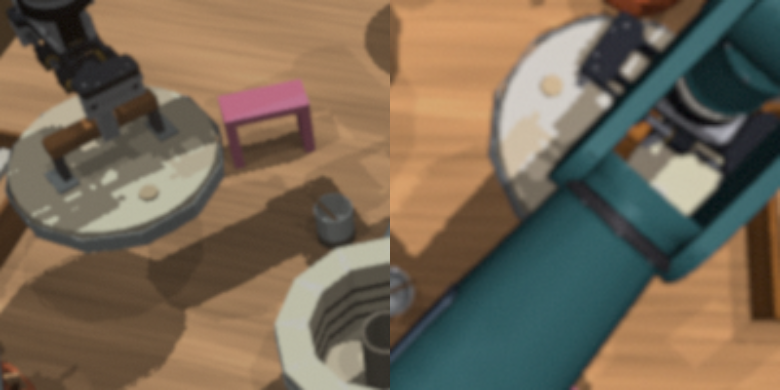

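The lid is held level, centred under the gripper. I'm carrying it over the kiln.

>>> servo_tool([
  {"claw": 1, "dx": 3, "dy": 10, "dz": 0, "turn": 0},
  {"claw": 1, "dx": 5.9, "dy": 20.6, "dz": 0, "turn": 0},
  {"claw": 1, "dx": 5.9, "dy": 20.6, "dz": 0, "turn": 0},
  {"claw": 1, "dx": 5.9, "dy": 20.6, "dz": 0, "turn": 0},
  {"claw": 1, "dx": 5.9, "dy": 20.6, "dz": 0, "turn": 0},
  {"claw": 1, "dx": 5.9, "dy": 20.6, "dz": 0, "turn": 0},
  {"claw": 1, "dx": 5.9, "dy": 20.6, "dz": 0, "turn": 0},
  {"claw": 1, "dx": 5.9, "dy": 20.6, "dz": 0, "turn": 0},
  {"claw": 1, "dx": 5.9, "dy": 20.6, "dz": 0, "turn": 0},
  {"claw": 1, "dx": 5.9, "dy": 20.6, "dz": 0, "turn": 0},
  {"claw": 1, "dx": 5.9, "dy": 20.6, "dz": 0, "turn": 0},
  {"claw": 1, "dx": 5.9, "dy": 20.6, "dz": 0, "turn": 0},
  {"claw": 1, "dx": 5.9, "dy": 20.6, "dz": 0, "turn": 0},
  {"claw": 1, "dx": 5.9, "dy": 20.6, "dz": 0, "turn": 0},
  {"claw": 1, "dx": 5.9, "dy": 20.6, "dz": 0, "turn": 0},
  {"claw": 1, "dx": 5.9, "dy": 20.6, "dz": 0, "turn": 0},
  {"claw": 1, "dx": 5.9, "dy": 20.6, "dz": 0, "turn": 0},
  {"claw": 1, "dx": 5.9, "dy": 20.6, "dz": 0, "turn": 0},
  {"claw": 1, "dx": 2.7, "dy": 8.8, "dz": 0, "turn": 0},
  {"claw": 1, "dx": 0, "dy": 0, "dz": 0, "turn": 0},
], force=50)

```text
time: 26.2
tcp_pos: [0.6005, 0.0025, 0.3036]
ee_rot: [-3.141, -0.002, 2.522]
ft_force: [-0.2, -1.1, -6.7]
gripper_width: 0.251
finger_force: 50.0
```

>>> servo_tool([
  {"claw": 1, "dx": 0, "dy": 0, "dz": 0, "turn": 0},
  {"claw": 1, "dx": 0, "dy": 0, "dz": -10, "turn": 0},
  {"claw": 1, "dx": 0, "dy": 0, "dz": -12, "turn": 0},
  {"claw": 1, "dx": 0, "dy": 0, "dz": -10, "turn": 0},
  {"claw": 1, "dx": 0, "dy": 0, "dz": -5, "turn": 0},
  {"claw": 1, "dx": 0, "dy": 0, "dz": -2, "turn": 0},
  {"claw": 1, "dx": 0, "dy": 0, "dz": 0, "turn": 0},
  {"claw": 1, "dx": 0, "dy": 0, "dz": 0, "turn": 0},
], force=50)

```text
time: 27.0
tcp_pos: [0.601, 0.0009, 0.2661]
ee_rot: [3.141, 0.001, 2.52]
ft_force: [-0.0, -1.0, -6.4]
gripper_width: 0.252
finger_force: 50.0
```

```bash
python3 - <<'E'
from h import *
n='scene';im,d=manip.capture(n);W=cloud(d,n)
cv2.imwrite('pics/lidover.png',cv2.resize(im[130:330,160:360,::-1],(560,560)))
Z=W[130:330,160:360].reshape(-1,3)
P=Z[(Z[:,2]>.217)&(Z[:,2]<.24)&(np.hypot(Z[:,0]-.6,Z[:,1])<.15)]
A=np.c_[P[:,:2],np.ones(len(P))];print(np.linalg.lstsq(A,P[:,2],rcond=None)[0].round(4),P[:,2].mean(),cv2.minEnclosingCircle((P[:,:2]*1000).astype(np.float32)))
h=cv2.convexHull((P[:,:2]*1000).astype(np.float32))[:,0]
print(h.min(0),h.max(0))
E
```

```text
[-0.0095 -0.0019  0.2358] 0.22974410928066094 ((604.399658203125, 0.06878851354122162), 131.7449188232422)
[ 498.04416 -127.94071] [733.83105 129.6977 ]
```

View pics/lidover.png

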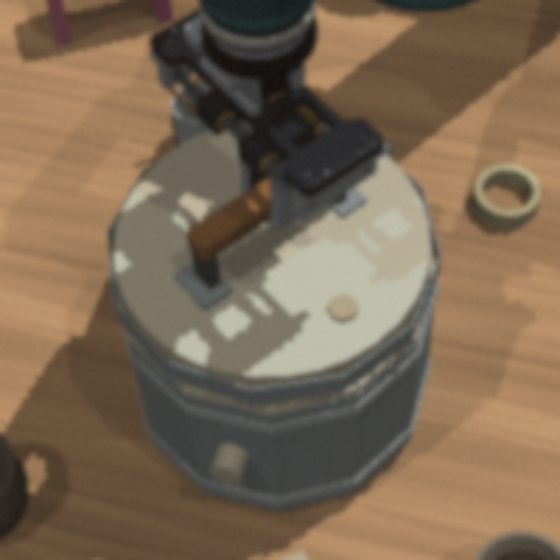

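The lid hangs level and centred over the kiln, within 1 mm of the rim circle. I'm lowering the last few millimetres.

>>> servo_tool([
  {"claw": 1, "dx": 0, "dy": 0, "dz": -2, "turn": 0},
  {"claw": 1, "dx": 0, "dy": 0, "dz": -2, "turn": 0},
  {"claw": 1, "dx": 0, "dy": 0, "dz": -1, "turn": 0},
  {"claw": 1, "dx": 0, "dy": 0, "dz": 0, "turn": 0},
  {"claw": 1, "dx": 0, "dy": 0, "dz": 0, "turn": 0},
], force=50)

```text
time: 27.55
tcp_pos: [0.6008, 0.001, 0.2604]
ee_rot: [3.142, -0.0, 2.52]
ft_force: [0.4, 0.4, -6.1]
gripper_width: 0.25
finger_force: 50.0
```

>>> servo_tool([
  {"claw": 1, "dx": 0, "dy": 0, "dz": -1, "turn": 0},
  {"claw": 1, "dx": 0, "dy": 0, "dz": 0, "turn": 0},
  {"claw": 1, "dx": 0, "dy": 0, "dz": 0, "turn": 0},
], force=50)

```text
time: 27.85
tcp_pos: [0.6008, 0.001, 0.2596]
ee_rot: [3.141, 0.0, 2.52]
ft_force: [-0.2, 1.5, -7.5]
gripper_width: 0.25
finger_force: 50.0
```

>>> servo_tool([
  {"claw": 1, "dx": 0, "dy": 0, "dz": -1, "turn": 0},
  {"claw": 1, "dx": 0, "dy": 0, "dz": 0, "turn": 0},
  {"claw": 1, "dx": 0, "dy": 0, "dz": 0, "turn": 0},
], force=50)

```text
time: 28.15
tcp_pos: [0.6009, 0.001, 0.2594]
ee_rot: [3.141, 0.001, 2.52]
ft_force: [0.1, 0.5, -2.0]
gripper_width: 0.253
finger_force: 50.0
```

Contact is made, so I release and rise.

>>> servo_tool([
  {"claw": 1, "dx": 0, "dy": 0, "dz": -0.5, "turn": 0},
  {"claw": 0.3, "dx": 0, "dy": 0, "dz": 0, "turn": 0},
  {"claw": -0.3, "dx": 0, "dy": 0, "dz": 0, "turn": 0},
  {"claw": -0.3, "dx": 0, "dy": 0, "dz": 0, "turn": 0},
  {"claw": -0.3, "dx": 0, "dy": 0, "dz": 0, "turn": 0},
  {"claw": -0.3, "dx": 0, "dy": 0, "dz": 0, "turn": 0},
  {"claw": -0.3, "dx": 0, "dy": 0, "dz": 10, "turn": 0},
  {"claw": -0.3, "dx": 0, "dy": 0, "dz": 25, "turn": 0},
  {"claw": -0.3, "dx": 0, "dy": 0, "dz": 30, "turn": 0},
  {"claw": -0.3, "dx": 0, "dy": 0, "dz": 30, "turn": 0},
  {"claw": -0.3, "dx": -30, "dy": 0, "dz": 10, "turn": 0},
  {"claw": -0.3, "dx": -40, "dy": 0, "dz": 0, "turn": 0},
  {"claw": -0.3, "dx": -40, "dy": 0, "dz": 0, "turn": 0},
  {"claw": -0.3, "dx": -40, "dy": 0, "dz": 0, "turn": 0},
  {"claw": -0.3, "dx": 0, "dy": 0, "dz": 0, "turn": 0},
  {"claw": -0.3, "dx": 0, "dy": 0, "dz": 0, "turn": 0},
  {"claw": -0.3, "dx": 0, "dy": 0, "dz": 0, "turn": 0},
], force=50)

```text
time: 29.85
tcp_pos: [0.4517, 0.0009, 0.3632]
ee_rot: [3.141, 0.001, 2.52]
ft_force: [-0.3, -0.8, 0.5]
gripper_width: 0.647
finger_force: 0.0
```

```bash
python3 - <<'E'
from h import *
n='scene';im,d=manip.capture(n);W=cloud(d,n)
cv2.imwrite('pics/final.png',im[:,:,::-1])
Z=W[130:330,160:360].reshape(-1,3)
P=Z[(Z[:,2]>.212)&(Z[:,2]<.235)&(np.hypot(Z[:,0]-.6,Z[:,1])<.15)]
A=np.c_[P[:,:2],np.ones(len(P))];print(np.linalg.lstsq(A,P[:,2],rcond=None)[0].round(4),P[:,2].mean(),cv2.minEnclosingCircle((P[:,:2]*1000).astype(np.float32)))
print([(ray(b['centre'],.12,n).round(3).tolist()) for b in manip.spot_point('bridge_top',n)[:4]])
E
```

```text
[-0.0062 -0.0013  0.2272] 0.22329210790242413 ((603.8372802734375, 1.2508666515350342), 131.91510009765625)
[[0.387, 0.361, 0.12], [0.215, -0.298, 0.12], [0.841, 0.057, 0.12], [0.561, -0.022, 0.12]]
```

View pics/final.png

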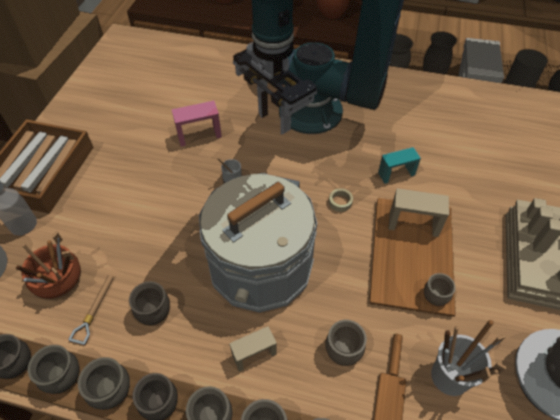

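The picture shows the lid flat and centred on the kiln at (258,220), the bridge on the board at (420,205), and everything else where it was.

```bash
python3 -c "
from workcell import manip
print(manip.close_job())"
```

```text
the job is handed in; nothing more can be done
None
```

I handed the job in at about 30 s of the 72 s allowed; the hand-in gave no verdict, but my last images show the bridge on its feet on the ware board and the lid flat and centred on the kiln, and the beaker was upright and centred in the chamber before the lid went on.

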